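Roll the air reservoir into the yellow bay

TASK

Stage the red air reservoir for pick-up: with the fingertips on its top, roll it along the mat until it lies still and wholly over the yellow bay, then take the hand away. Only touch the reservoir on its upper half, let it roll rather than dragging it, and do not grip or lift it; leave the oil bottle, the tape roll and the brass coupling where they stand.

Things in the scene. Friction and masses are not known exactly. Their poses are not given: they have to be found in the camera images.
- reservoir: Red compressed-air reservoir, aluminium bands at its ends: a cylinder 70 mm in diameter, 110 mm long (134 over the brass ports on its axis), 0.3 to 0.6 kg, lying loose on the mat. Origin at its centre, 38 mm above the table (top 73 mm). Its x axis is the cylinder's axis, level, at first within 0.06 rad of the bay's x; y and z turn as it rolls. A flat fingertip moved level across its top rolls it half as far.
- bay: Yellow rectangle painted flat on the mat, nothing to bump into, 220 mm along its x axis and 100 mm along its y axis. Origin at its centre, on the mat's top, 3 mm above the table. The reservoir starts clear of it, 100 to 190 mm away along the bay's y axis, on its +y or its -y side; it must be rolled along the bay's y axis.
- mat: Fixed dark rubber mat 300 mm (x) by 620 mm (y), 3 mm thick. Origin at the centre of its underside, on the table. The bay's axes are parallel to the mat's. On it the reservoir rolls without slipping; set free it soon stops (from 0.1 m/s within about 15 mm) and stays where it is left.
- oiler: Upright blue oil bottle 48 mm in diameter, 95 mm tall, loose near the +y end of the mat. Origin at the centre of its underside. Leave alone.
- tape: White ring-shaped tape roll lying flat, 60 mm in diameter, 22 mm high, loose near the -y end of the mat. Origin at the centre of its underside. Leave alone.
- coupling: Upright brass and steel hose coupling, 28 mm in diameter, 50 mm tall, loose beside the rolling lane, near the mat's far (+x) edge. Origin at the centre of its underside. Leave alone.
There are look-alikes about, which are no part of the job. There is more than one size of the reservoir; the one meant has the size given above.

How it is judged:
At the end, for the whole second after the job is handed in: The reservoir rests on the mat over the yellow bay: its centre within 17 mm of the bay's centre along the bay's y axis and within 46 mm along its x axis, its axis within 0.27 rad of the bay's x axis, at rest; the oil bottle, tape roll and coupling within 12 mm of where they stood, and upright (y of reservoir in the frame of bay between -0.017 and 0.017 m and x of reservoir in the frame of bay between -0.046 and 0.046 m and angle between the x axis of reservoir and the x axis of bay, either way round below 0.27 rad and height (world z) of reservoir between 0.034 and 0.043 m and linear speed of reservoir below 0.01 m/s and angular speed of reservoir below 0.25 rad/s and distance of each of oiler, tape, coupling from where it was at the start of the episode below 0.012 m and angle between each of oiler, tape, coupling's own z axis and vertical below 0.2 rad); the robot touches nothing.
It fails at once if the reservoir is lifted more than 8 mm off the mat (height (world z) of reservoir above 0.046 m).
It fails at once if the fingers touch the reservoir with their tips below its mid-height (pushing from behind or pinching; measured as the grasp point, some 19 mm behind the tips, lower than 50 mm above the table) (contact force between the fingers and reservoir above 0.5 N and height (world z) of the grasp point below 0.05 m).
It fails at once if the reservoir is dragged without rolling (linear speed of reservoir above 0.025 m/s and angular speed of reservoir below 0.2 rad/s).
It fails at once if the oil bottle, tape roll or coupling is moved more than 12 mm or tipped (distance of any of oiler, tape, coupling from where it was at the start of the episode above 0.012 m or angle between any of oiler, tape, coupling's own z axis and vertical above 0.2 rad).
It also fails if it takes over 58 s, if anything falls off the work surface, if the arm or the gripper's body presses on something with over 40 N, if the wrist force passes 120 N, or if a joint passes its speed limit or range.

ROBOT

A 6-joint arm with a two-finger parallel gripper is mounted at the origin on the work surface. World frame = base frame: x ahead of the robot, y to its left, z up, the work surface at z = 0. Lengths are in m, angles in rad, forces in N, time in s.
With the tool pointing down it reaches from about 0.4 to 0.825 m from the base axis. Payload 7 kg.
Tool frame: the origin (TCP) lies at the very end of the fingers, on their centre line; the grasp point (between the pads) lies 19 mm behind it (grip_depth is the distance from the TCP to the grasp point, in m); z points along the fingers, y is the direction in which the jaws open and shut (so a half turn about z gives the same grasp; the last joint's range is limited). The gripper opens to 88 mm and grips with 3 to 60 N. Pads are 19 mm wide; open, the fingers measure 130 mm over their backs; the gripper's body (78 mm by 193 mm) begins 47 mm behind the grasp point.
Start: joints at [1.465, 0.359, 0.012, 0, -1.224, -0.288], TCP at [0.259, 0.623, 0.227] pointing down, gripper open.
Joint ranges: [-3.07, 3.07], [-1.43, 2.12], [-1.02, 1.25], [-3.03, 1.67], [-3.05, -0], [-3.03, 3.03]. Speed limits (rad/s): [2.39, 2.39, 3.01, 3.14, 3.14, 3.14].

INTERFACE

Orientations are given as [roll, pitch, yaw] about the fixed x, y, z axes, in that order (R = Rz(yaw) Ry(pitch) Rx(roll)).
In Python, from station import get_state, grab_frame, get_calibration, job_done, grip_depth gives the robot as it stands. The module is installed in compiled form; this text tells all that it offers.
- The arm moves only by the shell command python3 -m crank 'ROWS' [FORCE]. ROWS is JSON, a list of rows, each an object with "turn": the turn, a rotation vector about the tool's x, y, z each as a share of 2 pi rad, from -1 to 1, a list of three; "slide": the shift along the tool's x, y, z each as a share of 0.5 m, from -1 to 1, a list of three; "fingers": the opening, from -1 (shut) to 1 (fully open). A call has 1 to 5 rows; each row is the pose to reach, as a shift and turn from the pose commanded when the call began, along the tool's axes at that moment, turning the shorter way round; what a row does not reach only later rows make up. A row lasts 1/12 s, in which the tool goes at most 41.7 mm and 7.16 degrees, less where a joint would pass 70% of its speed; a pose out of reach is approached as far as the arm can. A call with a number of a shift or a turn outside -1 to 1 is refused whole. A call with a gripper value outside its range is refused whole. The fingers move at their own pace and stop on an object; FORCE is the grip in N (left out, the last holds). Time passes only in rows, so rows that repeat a pose let the fingers close. It gives the time, the measured TCP pose, the force and the opening at its end, in the units of the state.
- get_state(): the state, without advancing time (a new reading comes with each control period).
- grab_frame(name): name is "scene" or "top" or "wrist"; returns the picture (480x640x3 uint8, red, green, blue); there is no depth.
- get_calibration(name): a dict with "K" (3x3 intrinsics, pixels), "dist" ([k1, k2, p1, p2, k3] as OpenCV has them; the pictures are not rectified), "pose" (4x4, takes a point from camera to world coordinates). Camera axes: x right, y up, looking along -z (the intrinsics and any distortion apply to the point x, -y, -z); pixel columns grow to the right and rows downward; lengths in m; the calibration is good to about 2 mm. A picture is of the moment at which its call begins: read the wrist's pose just before it. get_calibration takes no time and is no camera call; for the wrist camera it gives the pose at the moment of the call.
- job_done(): hands the job in, once; it reports no verdict.
The state is a dict: "t": time; "q": joint angles; "qd": joint speeds; "joint_efforts": joint torques, N m; "eef_pos": TCP position; "ee_rot": TCP orientation; "force": force on the tool from outside, world axes, zero at the start; "moment": the same for the moment, N m; "width": finger opening in m.
Only numpy, scipy, OpenCV 4.12 (cv2) and the standard library are available. Lean on these libraries where they do the work, as an engineer would, in place of code of your own. Each camera call takes 0.05 s, during which the arm holds its last target.

## Working session

There is one attempt and no reset: what is moved stays moved. The work goes in short steps, Python scripts to look and compute and a shell command to move; the robot and the scene stay as the last step left them, time stands still between calls to the robot, and variables do not carry over. Pictures are saved under pics/ and viewed, and the job is handed in when it is done.

```bash
mkdir -p pics; python3 - <<'E'
from station import *
import cv2
for n in("scene","top"):
    cv2.imwrite(f"pics/{n}0.png",grab_frame(n)[:,:,::-1])
    c=get_calibration(n);print(n,c["K"],c["dist"],c["pose"])
print(get_state(),grip_depth)
E
```

```text
scene [[584.79674867   0.         325.47116327]
 [  0.         584.79674867 233.63914987]
 [  0.           0.           1.        ]] [0.01421963 0.         0.         0.         0.        ] [[ 0.11182884 -0.75963735  0.64066014  1.21687958]
 [ 0.99354595  0.07314749 -0.08669422 -0.04752508]
 [ 0.01899349  0.6462202   0.76291461  0.8363826 ]
 [ 0.          0.          0.          1.        ]]
top [[534.77545247   0.         313.62778425]
 [  0.         534.77545247 237.94529969]
 [  0.           0.           1.        ]] [-0.14087373  0.          0.          0.          0.        ] [[ 0.02369137  0.99042041 -0.13603727  0.45490153]
 [-0.99911181  0.02819989  0.03131068  0.04654991]
 [ 0.03484697  0.13517465  0.99020882  1.04066285]
 [ 0.          0.          0.          1.        ]]
{'t': 0.1, 'q': array([ 1.46508632e+00,  3.59293226e-01,  1.11726977e-02, -3.03207912e-04,
       -1.22411148e+00, -2.88086528e-01]), 'qd': array([-0.00143067, -0.0017758 ,  0.00181972,  0.00015421,  0.00075475,
        0.00118715]), 'joint_efforts': array([-4.46664963e-04, -5.84165883e+01,  2.93751240e+01,  7.01554388e+00,
        1.01261563e-02, -4.67418420e-05]), 'eef_pos': array([0.25886375, 0.62292247, 0.22574127]), 'ee_rot': array([ 3.14013515e+00, -1.34631845e-04, -3.93899661e-01]), 'force': array([ 0.70427821, -0.20534454, -0.2939636 ]), 'moment': array([ 0.01801244,  0.02418919, -0.04398491]), 'width': 0.08777121880712163} 0.0188
```

View pics/top0.png

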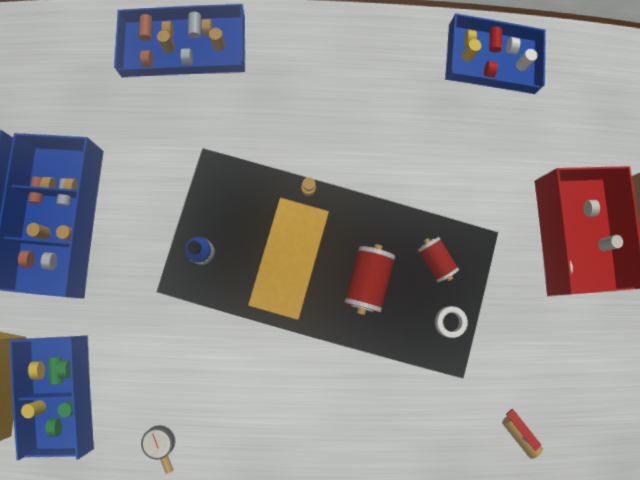

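View pics/scene0.png

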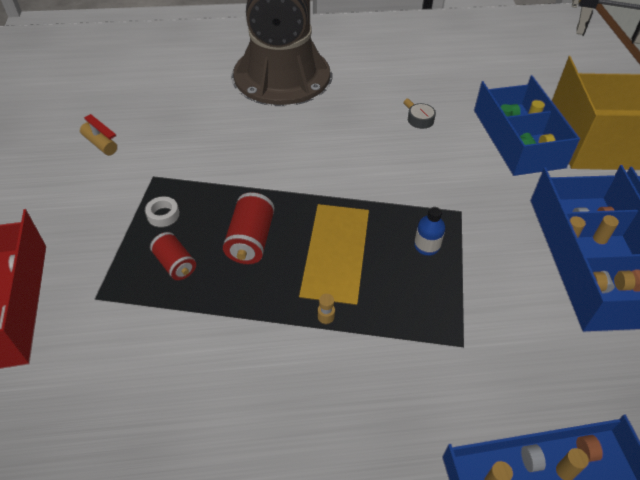

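The top view shows two red cylinders: the larger at (371,278) and a smaller one at (438,260). The oiler is at (200,250), the tape at (451,322), the coupling at (309,186) and the bay at (289,258). I'll measure them and check the sizes.

```bash
cat > h.py <<'E'
from station import *
import cv2, numpy as np
def ray(n,px,z,c=None):
    c=c or get_calibration(n); px=np.asarray(px,float).reshape(-1,1,2)
    u=cv2.undistortPoints(px,c["K"],np.array(c["dist"],float)).reshape(-1,2)
    d=np.c_[u[:,0],-u[:,1],-np.ones(len(u))]@c["pose"][:3,:3].T; o=c["pose"][:3,3]
    return o+d*((z-o[2])/d[:,2])[:,None]
def proj(n,P):
    c=get_calibration(n);T=np.linalg.inv(c["pose"]);q=np.atleast_2d(P)@T[:3,:3].T+T[:3,3]
    q=q*[1,-1,-1]
    return cv2.projectPoints(q,np.zeros(3),np.zeros(3),c["K"],np.array(c["dist"],float))[0].reshape(-1,2)
def big(m):
    cs,_=cv2.findContours(m.astype(np.uint8),0,cv2.CHAIN_APPROX_NONE)
    return sorted(cs,key=cv2.contourArea)[::-1]
def measure(n,im):
    hsv=cv2.cvtColor(im,cv2.COLOR_RGB2HSV);h,s,v=cv2.split(hsv)
    ro=np.zeros(h.shape,np.uint8); 
    mc=ray(n,np.argwhere(np.ones(h.shape))[:,::-1],.003)[:,:2].reshape(480,640,2)
    ok=(mc[...,0]>.25)&(mc[...,0]<.75)&(abs(mc[...,1])<.45)
    yel=ok&(h>15)&(h<30)&(s>140)&(v>90)
    red=ok&((h<6)|(h>174))&(s>130)&(v>50)
    return mc,yel,red
E
python3 - <<'E'
from h import *
for n in("top","scene"):
    im=grab_frame(n);mc,yel,red=measure(n,im)
    b=big(yel)[0]; 
    w=ray(n,b.reshape(-1,2),.003)[:,:2].astype(np.float32)
    r=cv2.minAreaRect(w*1000);print(n,"bay mm",r, cv2.boxPoints(r).round().tolist())
    for c in big(red)[:3]:
        w=ray(n,c.reshape(-1,2),.05)[:,:2].astype(np.float32)
        r=cv2.minAreaRect(w*1000);print(" red",r,cv2.minAreaRect(c))
    if n=="top":
        print("oiler top",ray(n,[[198,247]],.095),"tape",ray(n,[[451,322]],.022),"coup",ray(n,[[309,184]],.05))
        print("port tips z=.038",ray(n,[[378,246],[362,312]],.038))
        print("small ports",ray(n,[[425,239],[450,279]],.025))
        print("mat corners",ray(n,[[203,149],[497,232],[463,378],[158,292]],.003))
        cv2.imwrite("pics/crop.png",cv2.resize(im[170:360,230:500,::-1],None,fx=2.9,fy=2.9,interpolation=2))
    else: print("coup",ray(n,[[327,298]],.05),"tape",ray(n,[[162,210]],.022))
E
```

```text
top bay mm ((558.28955078125, 61.77568054199219), (100.75755310058594, 219.38970947265625), 75.64873504638672) [[440.0, 40.0], [652.0, -14.0], [677.0, 83.0], [465.0, 138.0]]
 red ((519.52685546875, -91.34410095214844), (69.39318084716797, 93.24166107177734), 76.0647964477539) ((369.87139892578125, 277.7323913574219), (37.23225402832031, 49.92213439941406), 14.931418418884277)
 red ((556.4642944335938, -221.68637084960938), (60.156978607177734, 47.803565979003906), 32.614864349365234) ((438.32025146484375, 259.61236572265625), (31.90593910217285, 24.485952377319336), 57.9946174621582)
 red ((263.15142822265625, -367.5035400390625), (22.3220157623291, 15.057516098022461), 43.08769989013672) ((512.7500610351562, 416.25006103515625), (11.31370735168457, 7.77817440032959), 45.0)
oiler top [[0.56269381 0.22213718 0.095     ]] tape [[ 0.43911654 -0.25403364  0.022     ]] coup [[0.69412088 0.02646664 0.05      ]]
port tips z=.038 [[ 0.58068154 -0.10795523  0.038     ]
 [ 0.45540219 -0.07900905  0.038     ]]
small ports [[ 0.59853233 -0.20214183  0.025     ]
 [ 0.521802   -0.25137959  0.025  
[... 296 characters left out ...]
 40.0], [696.0, -25.0], [720.0, 72.0], [464.0, 137.0]]
 red ((511.98956298828125, -87.79168701171875), (71.46258544921875, 114.7974624633789), 75.92807006835938) ((250.64767456054688, 219.5388641357422), (39.80275344848633, 46.317779541015625), 14.743562698364258)
 red ((570.474609375, -227.76885986328125), (74.61827087402344, 47.76834487915039), 32.13936233520508) ((168.8790283203125, 250.8434600830078), (32.406715393066406, 28.342388153076172), 52.30575942993164)
 red ((581.4087524414062, -104.52302551269531), (71.82500457763672, 48.04661560058594), 53.42324447631836) ((242.0, 251.0), (24.0, 38.0), 90.0)
coup [[0.69187339 0.02908101 0.05      ]] tape [[ 0.44591813 -0.25357646  0.022     ]]
```

View pics/crop.png

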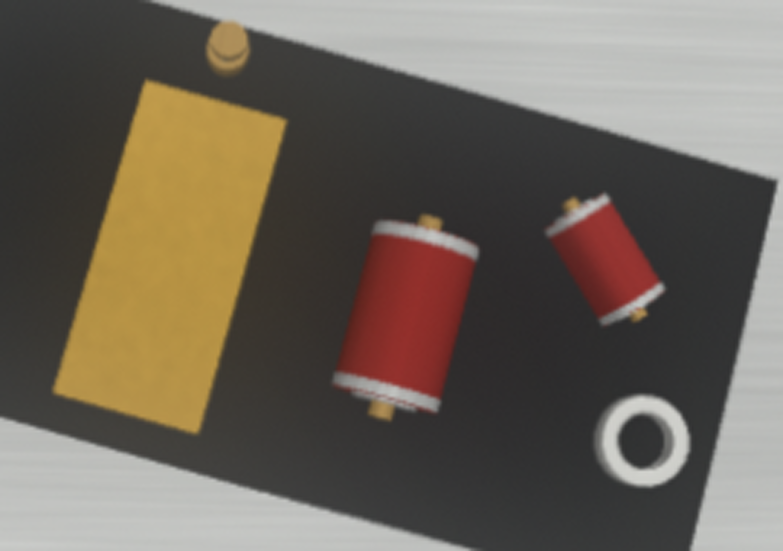

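The big cylinder measures 70 mm by about 130 mm over its ports, so it is the one meant. The small one at (438,260) is about 48 mm in diameter and is the look-alike. The reservoir needs to roll about +160 mm along the bay's y. I'll shut the fingers with the jaws along the rolling direction and move over.

```bash
python3 -m crank '[{"turn":[0,0,-0.0115],"slide":[0.055,0.061,0],"fingers":-1},{"turn":[0,0,-0.0229],"slide":[0.11,0.122,0],"fingers":-1},{"turn":[0,0,-0.0229],"slide":[0.165,0.183,0],"fingers":-1},{"turn":[0,0,-0.0229],"slide":[0.22,0.244,0],"fingers":-1},{"turn":[0,0,-0.0229],"slide":[0.27,0.3,0],"fingers":-1}]' 20
python3 - <<'E'
from h import *
s=get_state();print(s)
E
```

```text
t: 0.62
eef_pos: [0.3264, 0.4307, 0.2264]
ee_rot: [3.141, 0.0, -0.25]
force: [-0.1, 0.1, 0.6]
width: 0.0599
{'t': 0.6167, 'q': array([ 1.28515236e+00,  1.37690081e-01, -2.85236176e-01, -4.66787730e-05,
       -1.14825153e+00,  3.59494999e-02]), 'qd': array([-0.49440308, -0.43420677, -0.51827619,  0.0034372 ,  0.0957661 ,
        0.48808462]), 'joint_efforts': array([  4.40987617, -37.0490098 ,  29.44108307,   6.54445276,
        -0.09703856,  -0.80925051]), 'eef_pos': array([0.32635963, 0.43066843, 0.22638149]), 'ee_rot': array([ 3.14121297e+00,  5.62489641e-05, -2.49713624e-01]), 'force': array([-0.12876921,  0.14206364,  0.59152573]), 'moment': array([-0.01114515, -0.07921723, -0.00388676]), 'width': 0.059897517501708936}
```

```bash
python3 -m crank '[{"turn":[0,0,0],"slide":[0.042,0.064,0],"fingers":-1},{"turn":[0,0,0],"slide":[0.084,0.128,0],"fingers":-1},{"turn":[0,0,0],"slide":[0.126,0.192,0],"fingers":-1},{"turn":[0,0,0],"slide":[0.168,0.256,0],"fingers":-1},{"turn":[0,0,0],"slide":[0.21,0.318,0],"fingers":-1}]' 
python3 -m crank '[{"turn":[0,0,0],"slide":[0.042,0.064,0],"fingers":-1},{"turn":[0,0,0],"slide":[0.084,0.128,0],"fingers":-1},{"turn":[0,0,0],"slide":[0.126,0.192,0],"fingers":-1},{"turn":[0,0,0],"slide":[0.168,0.256,0],"fingers":-1},{"turn":[0,0,0],"slide":[0.21,0.318,0],"fingers":-1}]' 
python3 -m crank '[{"turn":[0,0,0],"slide":[0.042,0.064,0.03],"fingers":-1},{"turn":[0,0,0],"slide":[0.084,0.128,0.06],"fingers":-1},{"turn":[0,0,0],"slide":[0.126,0.192,0.1],"fingers":-1},{"turn":[0,0,0],"slide":[0.168,0.256,0.15],"fingers":-1},{"turn":[0,0,0],"slide":[0.211,0.318,0.2],"fingers":-1}]' 
python3 - <<'E'
from h import *
s=get_state();print(s)
cv2.imwrite("pics/w1.png",grab_frame("wrist")[:,:,::-1])
cv2.imwrite("pics/s1.png",grab_frame("scene")[:,:,::-1])
E
```

```text
t: 1.03
eef_pos: [0.3885, 0.251, 0.2267]
ee_rot: [-3.141, -0.0, -0.25]
force: [0.5, 0.2, -1.4]
width: 0.0264
t: 1.45
eef_pos: [0.451, 0.071, 0.2269]
ee_rot: [-3.141, -0.001, -0.25]
force: [0.7, -0.6, 1.1]
width: 0.0005
t: 1.87
eef_pos: [0.5116, -0.102, 0.1311]
ee_rot: [-3.141, -0.001, -0.25]
force: [0.7, 1.0, 0.2]
width: 0.0004
{'t': 1.8667, 'q': array([ 1.79693598e-01,  1.92607235e-01, -4.56119169e-01, -6.31651304e-06,
       -9.20572183e-01,  1.14096788e+00]), 'qd': array([-0.85769311,  0.65180279,  0.08069609,  0.00164817,  0.56868635,
        0.85833193]), 'joint_efforts': array([  3.21134225, -46.44375443,  23.20373654,   5.68679497,
        -1.00203518,  -1.34824466]), 'eef_pos': array([ 0.51161252, -0.10200093,  0.13113982]), 'ee_rot': array([-3.14096395e+00, -1.35940378e-03, -2.50139093e-01]), 'force': array([0.71979096, 0.98108962, 0.18172628]), 'moment': array([ 0.13360849, -0.11971251, -0.00185182]), 'width': 0.00041564878704185206}
```

View pics/w1.png

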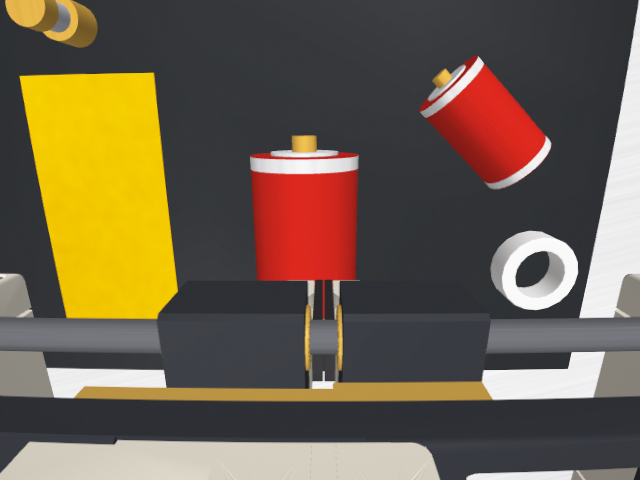

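View pics/s1.png

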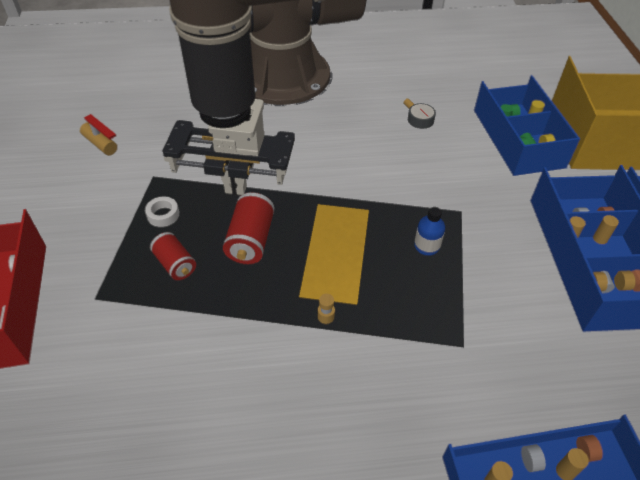

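Wrist view: the reservoir is straight ahead under the fingers at (305,215), the bay is to the left and the look-alike is at (487,125). I'll zoom in on the fingertips to see how wide they are.

```bash
python3 - <<'E'
from h import *
a=cv2.imread("pics/w1.png")[250:400,240:400];b=cv2.imread("pics/s1.png")[90:270,150:310]
cv2.imwrite("pics/z1.png",np.hstack([cv2.resize(a,(400,400),interpolation=2),cv2.resize(b,(400,400),interpolation=2)]))
s=get_state();print(s["t"],s["eef_pos"])
print(proj("scene",s["eef_pos"]),proj("wrist",s["eef_pos"]))
y=np.array([.2478,.9688,0]);print(proj("scene",[s["eef_pos"]+k*y for k in(-.021,.021)]),proj("wrist",[s["eef_pos"]+k*y for k in(-.021,.021)]))
E
```

```text
1.9667 [ 0.50948146 -0.10389604  0.1273677 ]
[[237.60016195 189.24695885]] [[322.68079506 301.18127295]]
[[225.45048689 187.8573415 ]
 [249.78508544 190.6401805 ]] [[368.29100595 300.90191524]
 [277.06267741 301.38433146]]
```

View pics/z1.png

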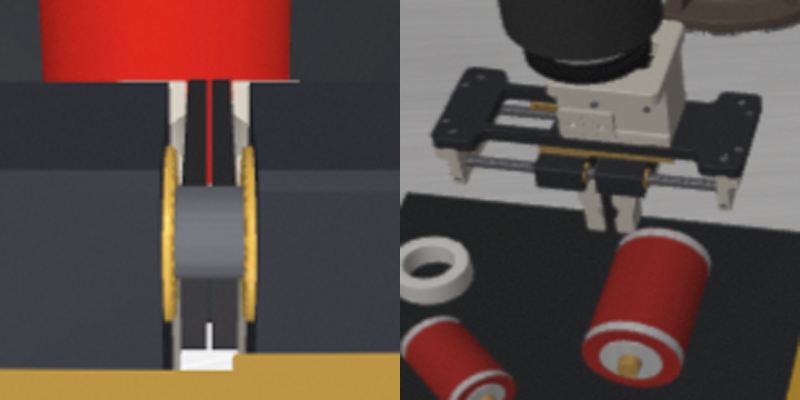

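```bash
python3 -m crank '[{"turn":[0,0,0],"slide":[0.01,0,0.05],"fingers":-1},{"turn":[0,0,0],"slide":[0.01,0,0.09],"fingers":-1},{"turn":[0,0,0],"slide":[0.01,0,0.102],"fingers":-1},{"turn":[0,0,0],"slide":[0.01,0,0.102],"fingers":-1},{"turn":[0,0,0],"slide":[0.01,0,0.102],"fingers":-1}]'
python3 -m crank '[{"turn":[0,0,0],"slide":[0,0,0.004],"fingers":-1},{"turn":[0,0,0],"slide":[0,0,0.006],"fingers":-1},{"turn":[0,0,0],"slide":[0,0,0.006],"fingers":-1}]'
```

```text
t: 2.38
eef_pos: [0.5163, -0.101, 0.0813]
ee_rot: [3.141, -0.0, -0.249]
force: [0.3, -0.4, 0.7]
width: 0.0005
t: 2.63
eef_pos: [0.5165, -0.101, 0.0784]
ee_rot: [-3.141, -0.001, -0.249]
force: [0.4, 0.1, -0.6]
width: 0.0003
```

```bash
python3 -m crank '[{"turn":[0,0,0],"slide":[0,0.008,0.004],"fingers":-1},{"turn":[0,0,0],"slide":[0,0.008,0.008],"fingers":-1},{"turn":[0,0,0],"slide":[0,0.008,0.01],"fingers":-1},{"turn":[0,0,0],"slide":[0,0.008,0.01],"fingers":-1}]'
python3 -m crank '[{"turn":[0,0,0],"slide":[0,0,0.002],"fingers":-1},{"turn":[0,0,0],"slide":[0,0,0.004],"fingers":-1},{"turn":[0,0,0],"slide":[0,0,0.004],"fingers":-1}]'
```

```text
t: 2.97
eef_pos: [0.5151, -0.1053, 0.0726]
ee_rot: [3.141, -0.0, -0.25]
force: [0.1, -0.5, 1.6]
width: 0.0006
t: 3.22
eef_pos: [0.5156, -0.1055, 0.0722]
ee_rot: [3.141, -0.001, -0.249]
force: [-6.2, -0.1, 18.8]
width: 0.0005
```

Contact is made at about 19 N. First stroke: roll 24 mm by moving the fingertips 48 mm.

```bash
python3 -m crank '[{"turn":[0,0,0],"slide":[0,-0.01,-0.001],"fingers":-1},{"turn":[0,0,0],"slide":[0,-0.03,-0.001],"fingers":-1},{"turn":[0,0,0],"slide":[0,-0.054,-0.001],"fingers":-1},{"turn":[0,0,0],"slide":[0,-0.078,-0.001],"fingers":-1},{"turn":[0,0,0],"slide":[0,-0.096,-0.001],"fingers":-1}]'
python3 -m crank '[{"turn":[0,0,0],"slide":[0,0,0],"fingers":-1},{"turn":[0,0,0],"slide":[0,0,0],"fingers":-1}]'
python3 - <<'E'
from h import *
s=get_state();print(s["t"],s["eef_pos"],s["force"])
cv2.imwrite("pics/s2.png",grab_frame("scene")[:,:,::-1])
E
```

```text
t: 3.63
eef_pos: [0.5277, -0.058, 0.0726]
ee_rot: [-3.141, -0.002, -0.249]
force: [-2.1, 0.5, 9.5]
width: 0.0006
t: 3.8
eef_pos: [0.5278, -0.0579, 0.0724]
ee_rot: [-3.141, -0.002, -0.248]
force: [-3.5, 1.5, 12.6]
width: 0.0004
3.8 [ 0.52783279 -0.05794204  0.07242189] [-3.49388423  1.54933001 12.60793693]
```

View pics/s2.png

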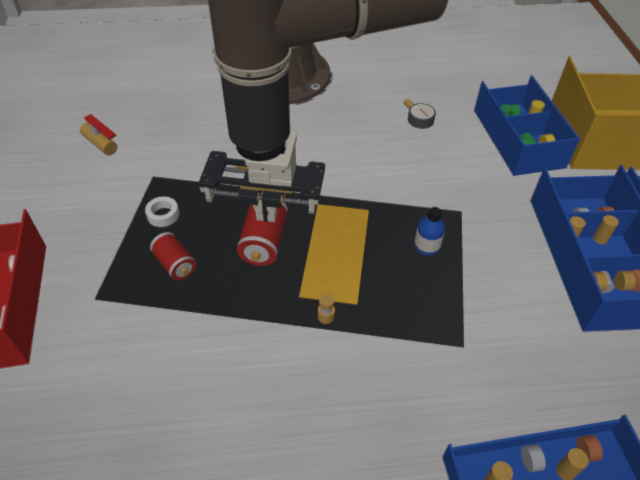

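It rolled about 24 mm as expected. The far port is now at (254,255) in the scene view. On with the next strokes, tracking that port.

```bash
python3 -m crank '[{"turn":[0,0,0],"slide":[0,0,-0.02],"fingers":-1},{"turn":[0,0,0],"slide":[0,0,-0.024],"fingers":-1},{"turn":[0,0,0],"slide":[0,0.026,-0.024],"fingers":-1},{"turn":[0,0,0],"slide":[0,0.052,-0.024],"fingers":-1},{"turn":[0,0,0],"slide":[0,0.052,-0.016],"fingers":-1}]'
python3 - <<'E'
from h import *
s=get_state();print(s["t"],s["eef_pos"],s["force"])
im=grab_frame("scene");t=grab_frame("top")
a=im[170:290,200:360];b=t[190:340,260:420]
cv2.imwrite("pics/s3.png",np.hstack([cv2.resize(a[:,:,::-1],(400,300)),cv2.resize(b[:,:,::-1],(400,300))]))
E
```

```text
t: 4.27
eef_pos: [0.5197, -0.0858, 0.0793]
ee_rot: [3.142, 0.0, -0.251]
force: [-0.3, 0.3, -1.4]
width: 0.0006
4.2667 [ 0.51966391 -0.08575339  0.07925123] [-0.28626912  0.32584221 -1.3722376 ]
```

View pics/s3.png

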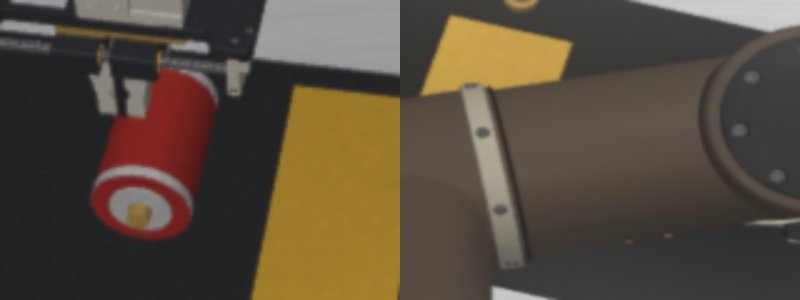

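```bash
cat >> h.py <<'E'
def port(im,x0=225,x1=345):
    h,s,v=cv2.split(cv2.cvtColor(im,cv2.COLOR_RGB2HSV))
    m=(h>12)&(h<30)&(s>90)&(v>90); m[:235]=0;m[285:]=0;m[:,:x0]=0;m[:,x1:]=0
    cand=[c for c in big(m) if 15<cv2.contourArea(c)<200]
    out=[]
    for c in cand:
        M=cv2.moments(c);p=(M["m10"]/M["m00"],M["m01"]/M["m00"])
        w=ray("scene",[p],.038)[0]; d=w[:2]-[.5583,.0618]
        out.append((np.round(p,1).tolist(),w.round(4).tolist(),"bay x,y",np.round([d@[.9688,-.2478],d@[.2478,.9688]],4).tolist()))
    return out
E
python3 - <<'E'
from h import *
print(port(cv2.imread("pics/scene0.png")[:,:,::-1]));print(port(cv2.imread("pics/s2.png")[:,:,::-1]));print(port(grab_frame("scene")))
E
python3 -m crank '[{"turn":[0,0,0],"slide":[0,0,0.01],"fingers":-1},{"turn":[0,0,0],"slide":[0,0,0.016],"fingers":-1},{"turn":[0,0,0],"slide":[0,0,0.016],"fingers":-1}]'
```

```text
[([241.1, 254.4], [0.5793, -0.1074, 0.038], 'bay x,y', [0.0623, -0.1587])]
[([255.2, 256.2], [0.5855, -0.0833, 0.038], 'bay x,y', [0.0623, -0.1338])]
[([255.1, 255.9], [0.5848, -0.0836, 0.038], 'bay x,y', [0.0617, -0.1343])]
t: 4.67
eef_pos: [0.521, -0.0841, 0.0721]
ee_rot: [3.141, -0.001, -0.249]
force: [-5.1, 0.2, 15.4]
width: 0.0008
```

```bash
python3 -m crank '[{"turn":[0,0,0],"slide":[0,-0.012,0],"fingers":-1},{"turn":[0,0,0],"slide":[0,-0.036,0],"fingers":-1},{"turn":[0,0,0],"slide":[0,-0.064,0],"fingers":-1},{"turn":[0,0,0],"slide":[0,-0.092,0],"fingers":-1},{"turn":[0,0,0],"slide":[0,-0.112,0],"fingers":-1}]'
python3 -m crank '[{"turn":[0,0,0],"slide":[0,0,0],"fingers":-1},{"turn":[0,0,0],"slide":[0,0,0],"fingers":-1},{"turn":[0,0,0],"slide":[0,0,-0.02],"fingers":-1},{"turn":[0,0,0],"slide":[0,0,-0.024],"fingers":-1},{"turn":[0,0,0],"slide":[0,0.01,-0.024],"fingers":-1}]'
python3 -m crank '[{"turn":[0,0,0],"slide":[0,0.023,0],"fingers":-1},{"turn":[0,0,0],"slide":[0,0.046,0],"fingers":-1},{"turn":[0,0,0],"slide":[0,0.046,0],"fingers":-1}]'
python3 - <<'E'
from h import *
s=get_state();print(s["t"],s["eef_pos"]);im=grab_frame("scene");print(port(im))
d=s["eef_pos"][:2]-[.5583,.0618];print(d@[.9688,-.2478],d@[.2478,.9688])
E
```

```text
t: 5.08
eef_pos: [0.5352, -0.0285, 0.0723]
ee_rot: [-3.141, -0.002, -0.249]
force: [-1.2, 0.7, 7.6]
width: 0.0005
t: 5.5
eef_pos: [0.5338, -0.0339, 0.0838]
ee_rot: [-3.141, -0.001, -0.249]
force: [1.0, 0.0, -0.3]
width: 0.0003
t: 5.75
eef_pos: [0.526, -0.0589, 0.0825]
ee_rot: [3.141, 0.002, -0.252]
force: [0.1, 0.2, 0.0]
width: 0.0005
5.75 [ 0.52598368 -0.05885947  0.08254567]
[([271.0, 257.7], [0.5914, -0.0565, 0.038], 'bay x,y', [0.0614, -0.1064])]
-0.001408630670939805 -0.12490287388713074
```

```bash
python3 -m crank '[{"turn":[0,0,0],"slide":[0,-0.008,0.008],"fingers":-1},{"turn":[0,0,0],"slide":[0,-0.008,0.018],"fingers":-1},{"turn":[0,0,0],"slide":[0,-0.008,0.024],"fingers":-1},{"turn":[0,0,0],"slide":[0,-0.008,0.024],"fingers":-1}]'
python3 -m crank '[{"turn":[0,0,0],"slide":[0,-0.012,0],"fingers":-1},{"turn":[0,0,0],"slide":[0,-0.036,0],"fingers":-1},{"turn":[0,0,0],"slide":[0,-0.064,0],"fingers":-1},{"turn":[0,0,0],"slide":[0,-0.092,0],"fingers":-1},{"turn":[0,0,0],"slide":[0,-0.112,0],"fingers":-1}]'
python3 -m crank '[{"turn":[0,0,0],"slide":[0,0,0],"fingers":-1},{"turn":[0,0,0],"slide":[0,0,0],"fingers":-1},{"turn":[0,0,0],"slide":[0,0,-0.02],"fingers":-1},{"turn":[0,0,0],"slide":[0,0,-0.024],"fingers":-1},{"turn":[0,0,0],"slide":[0,0.01,-0.024],"fingers":-1}]'
python3 -m crank '[{"turn":[0,0,0],"slide":[0,0.02,0],"fingers":-1},{"turn":[0,0,0],"slide":[0,0.04,0],"fingers":-1},{"turn":[0,0,0],"slide":[0,0.04,0],"fingers":-1}]'
python3 - <<'E'
from h import *
s=get_state();print(s["t"],s["eef_pos"]);im=grab_frame("scene");print(port(im))
d=s["eef_pos"][:2]-[.5583,.0618];print(d@[.9688,-.2478],d@[.2478,.9688])
E
```

```text
t: 6.13
eef_pos: [0.5288, -0.053, 0.0718]
ee_rot: [3.141, -0.0, -0.249]
force: [-3.5, -1.2, 13.2]
width: 0.0007
t: 6.55
eef_pos: [0.5432, 0.0027, 0.072]
ee_rot: [-3.141, -0.002, -0.249]
force: [-3.7, 1.5, 18.5]
width: 0.0003
t: 6.97
eef_pos: [0.5417, -0.0028, 0.0836]
ee_rot: [-3.141, -0.001, -0.249]
force: [-0.1, 0.3, 0.5]
width: 0.0004
t: 7.22
eef_pos: [0.5347, -0.0248, 0.0825]
ee_rot: [3.141, 0.002, -0.251]
force: [-0.4, -0.5, -0.6]
width: 0.0003
7.2167 [ 0.53472603 -0.02480711  0.08248036]
[([287.0, 259.6], [0.5982, -0.0294, 0.038], 'bay x,y', [0.0613, -0.0784])]
-0.001377217499630784 -0.08974659877470512
```

```bash
python3 -m crank '[{"turn":[0,0,0],"slide":[0,0.006,0.008],"fingers":-1},{"turn":[0,0,0],"slide":[0,0.006,0.018],"fingers":-1},{"turn":[0,0,0],"slide":[0,0.006,0.024],"fingers":-1},{"turn":[0,0,0],"slide":[0,0.006,0.024],"fingers":-1}]'
python3 -m crank '[{"turn":[0,0,0],"slide":[0,-0.012,0],"fingers":-1},{"turn":[0,0,0],"slide":[0,-0.036,0],"fingers":-1},{"turn":[0,0,0],"slide":[0,-0.064,0],"fingers":-1},{"turn":[0,0,0],"slide":[0,-0.092,0],"fingers":-1},{"turn":[0,0,0],"slide":[0,-0.112,0],"fingers":-1}]'
python3 -m crank '[{"turn":[0,0,0],"slide":[0,0,0],"fingers":-1},{"turn":[0,0,0],"slide":[0,0,0],"fingers":-1},{"turn":[0,0,0],"slide":[0,0,-0.02],"fingers":-1},{"turn":[0,0,0],"slide":[0,0,-0.024],"fingers":-1},{"turn":[0,0,0],"slide":[0,0.01,-0.024],"fingers":-1}]'
python3 -m crank '[{"turn":[0,0,0],"slide":[0,0.02,0],"fingers":-1},{"turn":[0,0,0],"slide":[0,0.044,0],"fingers":-1},{"turn":[0,0,0],"slide":[0,0.044,0],"fingers":-1}]'
python3 - <<'E'
from h import *
s=get_state();print(s["t"],s["eef_pos"]);im=grab_frame("scene");print(port(im))
d=s["eef_pos"][:2]-[.5583,.0618];print(d@[.9688,-.2478],d@[.2478,.9688])
cv2.imwrite("pics/s4.png",im[:,:,::-1])
E
```

```text
t: 7.6
eef_pos: [0.5355, -0.0261, 0.0716]
ee_rot: [3.141, -0.0, -0.249]
force: [-4.3, -0.2, 12.3]
width: 0.0004
t: 8.02
eef_pos: [0.5499, 0.0297, 0.0719]
ee_rot: [-3.141, -0.001, -0.249]
force: [-3.8, -0.6, 21.9]
width: 0.0004
t: 8.43
eef_pos: [0.5486, 0.0242, 0.0836]
ee_rot: [-3.141, -0.001, -0.249]
force: [0.4, 0.6, 0.5]
width: 0.0003
t: 8.68
eef_pos: [0.541, 0.0001, 0.0825]
ee_rot: [3.141, 0.002, -0.251]
force: [-0.0, 0.4, -0.7]
width: 0.0006
8.6833 [5.40972891e-01 1.08199858e-04 8.24555039e-02]
[([303.1, 261.6], [0.6052, -0.0021, 0.038], 'bay x,y', [0.0613, -0.0503])]
-0.0014992748040253228 -0.0640606735058285
```

View pics/s4.png

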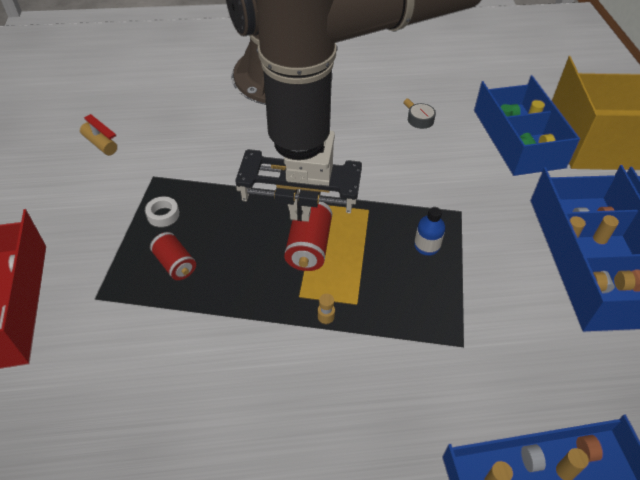

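The far port is at (303,262), 50 mm short, and the clearances are fine. The next stroke is 28 mm, then a shorter one.

```bash
python3 -m crank '[{"turn":[0,0,0],"slide":[0,0,0.008],"fingers":-1},{"turn":[0,0,0],"slide":[0,0,0.018],"fingers":-1},{"turn":[0,0,0],"slide":[0,0,0.024],"fingers":-1},{"turn":[0,0,0],"slide":[0,0,0.024],"fingers":-1}]'
python3 -m crank '[{"turn":[0,0,0],"slide":[0,-0.012,0],"fingers":-1},{"turn":[0,0,0],"slide":[0,-0.036,0],"fingers":-1},{"turn":[0,0,0],"slide":[0,-0.064,0],"fingers":-1},{"turn":[0,0,0],"slide":[0,-0.092,0],"fingers":-1},{"turn":[0,0,0],"slide":[0,-0.112,0],"fingers":-1}]'
python3 -m crank '[{"turn":[0,0,0],"slide":[0,0,0],"fingers":-1},{"turn":[0,0,0],"slide":[0,0,0],"fingers":-1},{"turn":[0,0,0],"slide":[0,0,-0.02],"fingers":-1},{"turn":[0,0,0],"slide":[0,0,-0.024],"fingers":-1},{"turn":[0,0,0],"slide":[0,0.01,-0.024],"fingers":-1}]'
python3 -m crank '[{"turn":[0,0,0],"slide":[0,0.02,0],"fingers":-1},{"turn":[0,0,0],"slide":[0,0.042,0],"fingers":-1},{"turn":[0,0,0],"slide":[0,0.042,0],"fingers":-1}]'
python3 - <<'E'
from h import *
s=get_state();print(s["t"],s["eef_pos"]);im=grab_frame("scene");print(port(im))
d=s["eef_pos"][:2]-[.5583,.0618];print(d@[.9688,-.2478],d@[.2478,.9688])
cv2.imwrite("pics/s5.png",cv2.resize(im[190:340,240:440,::-1],(800,600)))
E
```

```text
t: 9.07
eef_pos: [0.5428, 0.0021, 0.0719]
ee_rot: [3.141, -0.0, -0.249]
force: [-3.8, -0.6, 13.1]
width: 0.0004
t: 9.48
eef_pos: [0.5573, 0.058, 0.0721]
ee_rot: [-3.141, -0.002, -0.249]
force: [-2.9, 1.7, 16.6]
width: 0.0001
t: 9.9
eef_pos: [0.5558, 0.0524, 0.0836]
ee_rot: [-3.141, -0.001, -0.249]
force: [0.4, 0.1, 0.9]
width: 0.0002
t: 10.15
eef_pos: [0.5484, 0.0292, 0.0825]
ee_rot: [3.141, 0.002, -0.251]
force: [-0.1, 0.4, -0.2]
width: 0.0006
10.15 [0.54842747 0.02917362 0.08245663]
[([319.2, 263.5], [0.612, 0.025, 0.038], 'bay x,y', [0.0612, -0.0224])]
-0.0014796917530390608 -0.03405484664171824
```

View pics/s5.png

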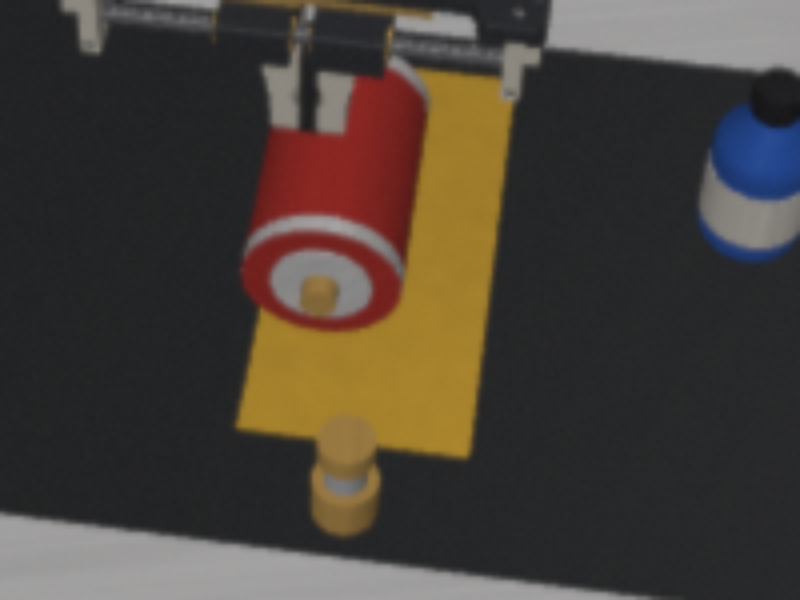

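About 22–23 mm remain. Last stroke: 45 mm of fingertip travel, then lift clear.

```bash
python3 -m crank '[{"turn":[0,0,0],"slide":[0,0,0.008],"fingers":-1},{"turn":[0,0,0],"slide":[0,0,0.018],"fingers":-1},{"turn":[0,0,0],"slide":[0,0,0.024],"fingers":-1},{"turn":[0,0,0],"slide":[0,0,0.024],"fingers":-1}]'
python3 -m crank '[{"turn":[0,0,0],"slide":[0,-0.01,0],"fingers":-1},{"turn":[0,0,0],"slide":[0,-0.03,0],"fingers":-1},{"turn":[0,0,0],"slide":[0,-0.054,0],"fingers":-1},{"turn":[0,0,0],"slide":[0,-0.076,0],"fingers":-1},{"turn":[0,0,0],"slide":[0,-0.09,0],"fingers":-1}]'
python3 -m crank '[{"turn":[0,0,0],"slide":[0,0,0],"fingers":-1},{"turn":[0,0,0],"slide":[0,0,0],"fingers":-1},{"turn":[0,0,0],"slide":[0,0,-0.02],"fingers":-1},{"turn":[0,0,0],"slide":[0,0,-0.06],"fingers":-1},{"turn":[0,0,0],"slide":[0,0,-0.12],"fingers":-1}]'
python3 -m crank '[{"turn":[0,0,0],"slide":[0,0.07,-0.1],"fingers":-1},{"turn":[0,0,0],"slide":[0,0.14,-0.18],"fingers":-1},{"turn":[0,0,0],"slide":[0,0.22,-0.2],"fingers":-1},{"turn":[0,0,0],"slide":[0,0.3,-0.2],"fingers":-1},{"turn":[0,0,0],"slide":[0,0.36,-0.2],"fingers":-1}]'
python3 -m crank '[{"turn":[0,0,0],"slide":[0,0.07,0],"fingers":-1},{"turn":[0,0,0],"slide":[0,0.14,0],"fingers":-1},{"turn":[0,0,0],"slide":[0,0.22,0],"fingers":-1},{"turn":[0,0,0],"slide":[0,0.22,0],"fingers":-1},{"turn":[0,0,0],"slide":[0,0.22,0],"fingers":-1}]'
python3 - <<'E'
from h import *
s=get_state();print(s["t"],s["eef_pos"]);im=grab_frame("scene");t=grab_frame("top");print(port(im))
cv2.imwrite("pics/s6.png",im[:,:,::-1]);cv2.imwrite("pics/t6.png",t[:,:,::-1])
E
```

```text
t: 10.53
eef_pos: [0.5503, 0.0313, 0.0723]
ee_rot: [3.141, -0.001, -0.249]
force: [-4.4, -0.6, 16.2]
width: 0.0006
t: 10.95
eef_pos: [0.5619, 0.0764, 0.072]
ee_rot: [-3.141, -0.001, -0.249]
force: [-2.3, 0.8, 6.8]
width: 0.0004
t: 11.37
eef_pos: [0.5591, 0.0745, 0.1293]
ee_rot: [3.138, 0.005, -0.25]
force: [0.4, -0.2, -0.3]
width: 0.0005
t: 11.78
eef_pos: [0.5195, -0.0896, 0.2326]
ee_rot: [-3.14, -0.004, -0.248]
force: [1.0, 0.3, -0.4]
width: 0.0003
t: 12.2
eef_pos: [0.4911, -0.1971, 0.23]
ee_rot: [3.142, 0.001, -0.254]
force: [0.5, 0.3, -0.3]
width: 0.0008
12.2 [ 0.49111747 -0.19708828  0.23003446]
[([332.2, 265.3], [0.6181, 0.0468, 0.038], 'bay x,y', [0.0616, 0.0003])]
```

View pics/s6.png

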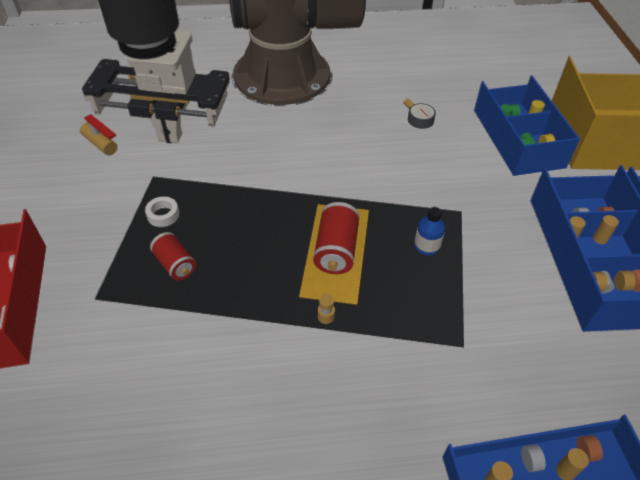

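View pics/t6.png

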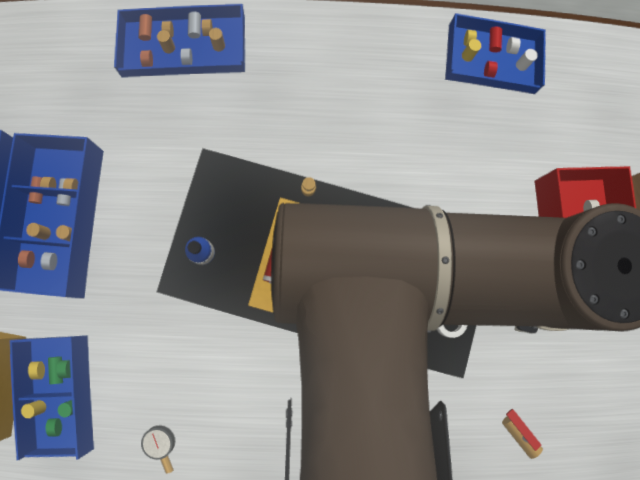

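The scene view shows the reservoir on the bay with its port at (332,265), y +0.3 mm. The arm hides it in the top view, so I'll swing aside to check the near end and the yaw.

```bash
python3 -m crank '[{"turn":[0,0,0],"slide":[0,0.07,0],"fingers":-1},{"turn":[0,0,0],"slide":[0,0.15,0],"fingers":-1},{"turn":[0,0,0],"slide":[0,0.23,0],"fingers":-1},{"turn":[0,0,0],"slide":[0,0.31,0],"fingers":-1},{"turn":[0,0,0],"slide":[0,0.38,0],"fingers":-1}]'
python3 -m crank '[{"turn":[0,0,0],"slide":[0,0.06,0],"fingers":-1},{"turn":[0,0,0],"slide":[0,0.1,0],"fingers":-1},{"turn":[0,0,0],"slide":[0,0.1,0],"fingers":-1},{"turn":[0,0,0],"slide":[0,0.1,0],"fingers":-1}]'
python3 - <<'E'
from h import *
s=get_state();print(s["t"],s["eef_pos"]);im=grab_frame("scene");t=grab_frame("top");print(port(im))
mc,yel,red=measure("top",t)
for c in big(red)[:2]:print(cv2.minAreaRect((ray("top",c.reshape(-1,2),.05)[:,:2]*1000).astype(np.float32)))
cv2.imwrite("pics/t7.png",cv2.resize(t[140:360,170:490,::-1],(800,550)))
E
```

```text
t: 12.72
eef_pos: [0.4454, -0.38, 0.2302]
ee_rot: [3.141, -0.0, -0.247]
force: [0.9, 0.8, 0.6]
width: 0.0005
t: 13.05
eef_pos: [0.4332, -0.4275, 0.2295]
ee_rot: [-3.141, 0.001, -0.25]
force: [0.8, -0.4, 0.6]
width: 0.0005
13.05 [ 0.43316952 -0.42751585  0.22948276]
[([332.2, 265.1], [0.6178, 0.0468, 0.038], 'bay x,y', [0.0613, 0.0002])]
((558.191162109375, 61.27023696899414), (64.88240051269531, 93.07372283935547), 76.01246643066406)
((556.4642944335938, -221.6864471435547), (60.157005310058594, 47.803558349609375), 32.61479187011719)
```

View pics/t7.png

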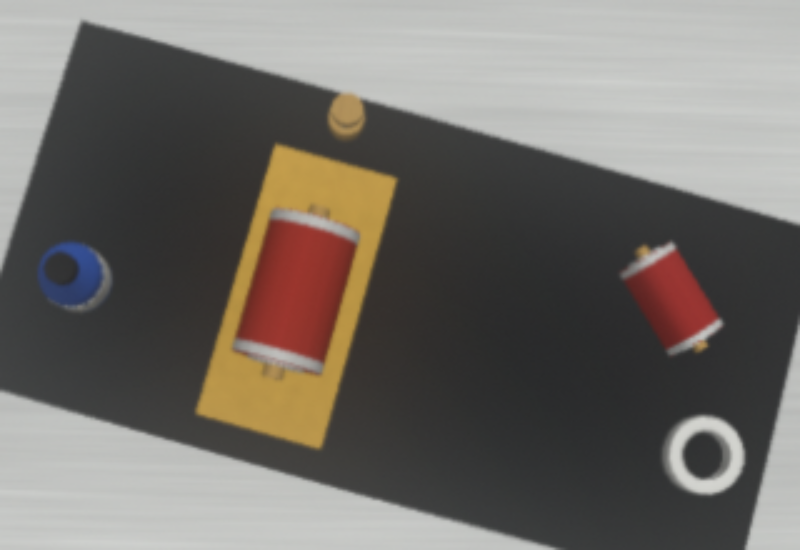

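The top view shows the reservoir square on the bay at (295,290). The estimated centre is (0.558, 0.061) against the bay's (0.558, 0.062), and the axis is parallel to within 0.01 rad. The oiler, tape and coupling haven't visibly moved, so I'm handing in.

```bash
python3 -c "
from station import *
print(job_done())"
```

```text
the job is handed in; nothing more can be done
None
```

The red reservoir is staged on the yellow bay and the job is handed in (about 13 s of the 58 s used). I rolled it there in six top-contact strokes with the shut fingertips, totalling about 160 mm. The press was about 19 N at most at first contact and read up to about 22 N later. I lifted the fingers clear between strokes, then moved the hand away.

**Position:** in the final pictures the reservoir is about 1 mm from the bay's centre, and its axis is within about 0.01 rad of the bay's x axis. It did not move between two looks 0.85 s apart.

**Other objects:** the oil bottle, tape roll and coupling looked unmoved. I judged that by eye and did not re-measure them.

**Disagreement:** before rolling, the two cameras differed by up to about 8 mm on the reservoir's position along its axis, because its visible outline depends on the view. Across the rolling direction, where the tolerance is tight, they agreed within about 3 mm. No check failed.

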